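# Weigh the coffee jar on the baker's balance

### The arm

A 6-joint arm with a two-finger parallel gripper is mounted at the origin on a cart in front of the work surface, level with it; the furniture and walls round the work are solid. World frame = base frame: x ahead of the robot, y to its left, z up, the work surface at z = 0. Lengths are in m, angles in rad, forces in N, time in s.
With the tool pointing down it reaches from about 0.325 to 0.9 m from the base axis. Payload 6.1 kg.
Tool frame: the origin (TCP) lies midway between the tips of the shut fingers; the grasp point (between the pads) lies 19 mm behind it; z points along the fingers, y is the line along which they close (so a half turn about z gives the same grasp; the last joint's range is limited). The gripper opens to 85 mm and grips with 20 to 120 N. Pads are 22 mm wide; open, the fingers measure 114 mm over their backs; the gripper's body (76 mm by 85 mm) begins 54 mm behind the grasp point. The pads swing forward as they close: fully open they stand 13 mm farther back than shut.
Start: joints at [-1.301, 0.22, 1.526, -0, 1.395, -0.126], TCP at [0.241, -0.577, 0.231] pointing down, gripper open.
Joint ranges: [-2.98, 2.98], [-0.91, 2.08], [0.09, 2.57], [-1.24, 4.39], [0.2, 2.65], [-2.68, 2.68]. Speed limits (rad/s): [2.57, 2.57, 3.01, 3.14, 3.14, 3.14].

### API

Orientations are given as [roll, pitch, yaw] about the fixed x, y, z axes, in that order (R = Rz(yaw) Ry(pitch) Rx(roll)).
In Python, from plant import movep, move_l, set_joints, gripper_to, hold, inverse_kinematics, observe, get_image, get_calibration, Unreachable, job_done gives the robot as it stands. Calls block until the motion is done:
- movep(position, orientation): joint-space move of the TCP to a pose.
- move_l(position, feed=0.15, rotation=None, max_force=None): straight line of the TCP; rotation=None keeps the orientation; feed is the mean speed in m/s. With max_force (N) it stops when the force on the tool has changed by that much, and returns True; else False.
- set_joints(angles): joint-space move.
- gripper_to(opening, f_grip=None): finger opening in m; f_grip is the grip in N (None keeps the last); returns when the fingers have stopped.
- hold(seconds).
- inverse_kinematics(position, orientation): joint angles nearest the present ones, or None.
- observe(): the state.
- get_image(name): name is "side" or "top"; returns (picture, depth): 400x640x3 uint8, red, green, blue; 400x640 float32, m along the optical axis (not along the pixel's ray), 0 where there is no reading.
- get_calibration(name): a dict with "intrinsics" (3x3 intrinsics, pixels), "dist_coeffs" ([k1, k2, p1, p2, k3] as OpenCV has them; the pictures are not rectified), "world_from_camera" (4x4, takes a point from camera to world coordinates). Camera axes: x right, y down, z forward; pixel columns grow to the right and rows downward; lengths in m; the calibration is good to about 2 mm. A picture is of the moment at which its call begins. get_calibration takes no time and is no camera call.
A pose or a line that the arm cannot do raises Unreachable and nothing moves.
- job_done(): hands the job in; it is judged then, once.
The state is a dict: "time_s": time; "q": joint angles; "joint_velocities": joint speeds; "joint_torque": joint torques, N m; "eef_pos": TCP position; "tcp_rot": TCP orientation; "ft_force": force on the tool from outside, world axes, zero at the start; "torque": the same for the moment, N m; "opening": finger opening in m; "grasp_force": force on a finger pad.
Only numpy, scipy, OpenCV 4.12 (cv2) and the standard library are available. Lean on these libraries where they do the work, as an engineer would, in place of code of your own. Each camera call takes 0.05 s, during which the arm holds its last target. There are 200 camera calls.

### The job

Weigh the full coffee jar that stands on the left platter of the baker's balance: gently stand whichever of the two steel weights suits it on the right platter, then slide the poise along the front bar until the beam floats level with nothing touching it. The knife edges are delicate, so never push or lean on any part of the balance with more than 20 N or drop a weight on it, and leave the jar and the other things on the worktop where they are.

Things in the scene. Friction and masses are not known exactly. Their poses are not given: they have to be found in the camera images.
- scale: white baker's balance, base 150x300 mm, fixed; origin on the worktop under its middle, x to the back, y to its left platter. Beam pivot 85 mm above the origin, along x. Platters 130 mm left and right of it; poise bar along y, at x = -110 mm. Beam, platters and bar move together; the platters stay horizontal, and where a load stands on one does not matter
- beam (a joint): tip of the beam, rad: 0 level, positive when the right platter is down, range -0.10 to 0.10 (stops); starts at -0.10, jar down. Damped, settles in about 2.5 s. Near level 1 g too much on a platter tips it by about 0.004 rad, 1 mm of poise travel by about 0.010 rad; over about 24 g out of balance it lies on a stop
- poise (a joint): place of the poise on the bar, m, -0.10 to 0.10: 0 in the middle, where it counts nothing; grows towards the right platter. It weighs 300 g: each 0.01 m right of the middle counts as 23.1 g on the right platter, left of it as much less. Stiff (about 2 N of friction), stays where left. Pushing it tips the beam, so judge the balance with nothing touching
- poise_knob (a point): middle of the poise's upright steel knob, a round pin 16 mm across; it reaches 19 mm above this point and 19 mm below it, down to the top of the poise's block (26x26 mm). z points up from the beam, y along the bar to the left. 45 mm above the level of the pivot, so it shifts up to 5 mm along the bar's line as the beam tips: leave it that room. Push it sideways along the bar
- left_platter (a point): centre of the upper face of the left platter, a steel disc 140 mm across with a thin black mat and a rim 4 mm high, 121 mm above the worktop when level; the jar stands on it
- right_platter (a point): centre of the upper face of the right platter, the same disc, empty, for the weights. Pressed down, it yields once the force exceeds the weight by which the left side is heavier (3 to 8.5 N while empty, poise included), and meets a hard stop 26 mm below its highest place
- jar: the coffee jar, glass with a round wooden lid, 66x66x106 mm, origin under its foot; between 280 and 640 g, not known beforehand; stands on the left platter and stays there
- small_weight_centre (a point): centre (half-way up, 26 mm above its foot) of the smaller 200 g steel weight: an upright cylinder 30 mm across and 36 mm tall with a small round knob 18 mm across on top, 52 mm tall in all; stands on the worktop; z up. Grip it round the cylinder.
- small_weight: the same 200 g weight; origin under its foot
- large_weight_centre (a point): centre (half-way up, 32 mm above its foot) of the larger 500 g steel weight: an upright cylinder 41 mm across and 48 mm tall with a small round knob 24 mm across on top, 64 mm tall in all; stands on the worktop; z up. Grip it round the cylinder.
- large_weight: the same 500 g weight; origin under its foot
- mug_teal: teal mug, 68x99x73 mm, a bystander
- jug_brown: small brown jug, 62x90x93 mm, a bystander
- oval_dish: oval dish, 117x189x22 mm, a bystander
- sugar_bowl: silver sugar bowl, 68x68x70 mm, a bystander
- shot_amber_5: small amber glass, 39x39x52 mm, a bystander
- glass_cup_3: pressed glass coffee cup, 45x77x51 mm, a bystander
- tea_spoon: tea spoon, 130x26x11 mm, a bystander
Not all that is in view belongs to the job. Leave any green look-alike of the large_weight alone.

How it is judged:
By the outcome, as a careful person would: the job done as asked, in the order asked, and still so for the second after the job is handed in, with the robot touching nothing.
It also fails if it takes over 72 s, if anything falls off the work surface, if the arm or the gripper's body presses on something with over 40 N, if the wrist force passes 120 N, or if a joint passes its speed limit or range.

## Working session

There is one attempt and no reset: what is moved stays moved. The work goes in short steps, each a Python script; the robot and the scene stay as the last script left them, time stands still between calls to the robot, and variables do not carry over. Pictures are saved under pics/ and viewed, at most 10 in all, crops included, and the job is handed in when it is done.

```bash
mkdir -p pics; ls
cat > h.py <<'E'
import numpy as np, cv2
from plant import *
def snap(cam,name=None):
    im,d=get_image(cam)
    if name: cv2.imwrite(f'pics/{name}.png',im[:,:,::-1]); np.save(f'pics/{name}.npy',d)
    return im,d
def cal(cam):
    c=get_calibration(cam); return np.array(c['intrinsics'],float),np.array(c['dist_coeffs'],float),np.array(c['world_from_camera'],float)
def px2w(cam,u,v,depth=None,z=None):
    K,D,T=cal(cam)
    x,y=cv2.undistortPoints(np.array([[[u,v]]],float),K,D)[0,0]
    r=np.array([x,y,1.])
    if depth is None:
        w=T[:3,:3]@r; depth=(z-T[2,3])/w[2]
    return T[:3,:3]@(r*depth)+T[:3,3]
def w2px(cam,P):
    K,D,T=cal(cam); Ti=np.linalg.inv(T)
    return cv2.projectPoints(np.array(P,float).reshape(-1,3),cv2.Rodrigues(Ti[:3,:3])[0],Ti[:3,3],K,D)[0].reshape(-1,2)
E
python3 - <<'E'
from h import *
for c in('side','top'):
    snap(c,c+'0'); print(c,cal(c)[2].round(3).tolist())
s=observe();print(s['time_s'],s['tcp_rot'],s['ft_force'])
E
```

```text
pics
side [[0.994, -0.078, 0.078, 0.388], [-0.109, -0.63, 0.769, -1.182], [-0.011, -0.773, -0.635, 1.117], [0.0, 0.0, 0.0, 1.0]]
top [[0.027, -0.98, 0.196, 0.221], [-1.0, -0.025, 0.012, 0.027], [-0.007, -0.196, -0.981, 1.613], [0.0, 0.0, 0.0, 1.0]]
0.1 [-3.13982105e+00 -2.30874782e-04  3.95787461e-01] [-0.68908645 -0.25852201 -1.17548595]
```

View pics/side0.png

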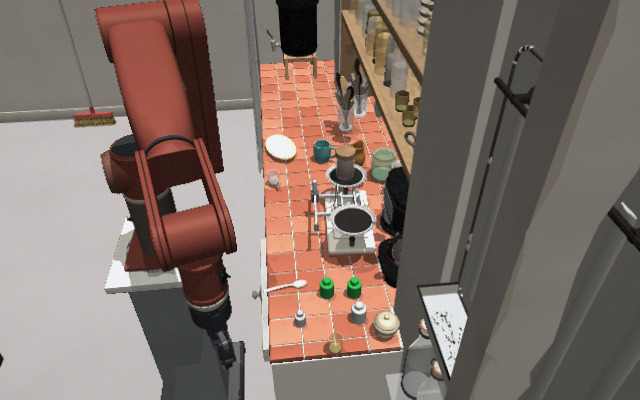

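View pics/top0.png

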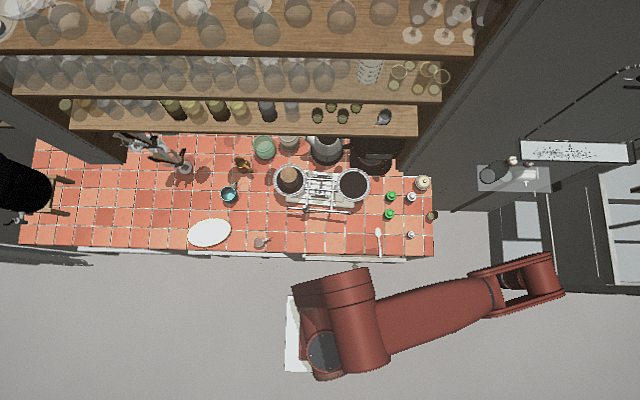

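Side view: the silver weights are at (300,318), smaller, and (358,313), larger. The green look-alikes are at (327,288) and (354,288). The jar is on the far platter at (345,165), and the poise bar is on the robot's side. I'll confirm with enlarged crops.

Run:
```python
import cv2,numpy as np
a=cv2.imread('pics/side0.png');b=cv2.imread('pics/top0.png')
c1=cv2.resize(a[135:355,255:415],None,fx=2.7,fy=2.7,interpolation=cv2.INTER_CUBIC)
c2=cv2.resize(b[155:250,265:445],None,fx=4.4,fy=4.4,interpolation=cv2.INTER_CUBIC)
cv2.imwrite('pics/c1.png',c1);cv2.imwrite('pics/c2.png',c2);print(c1.shape,c2.shape)
```

```text
(594, 432, 3) (418, 792, 3)
```

View pics/c1.png

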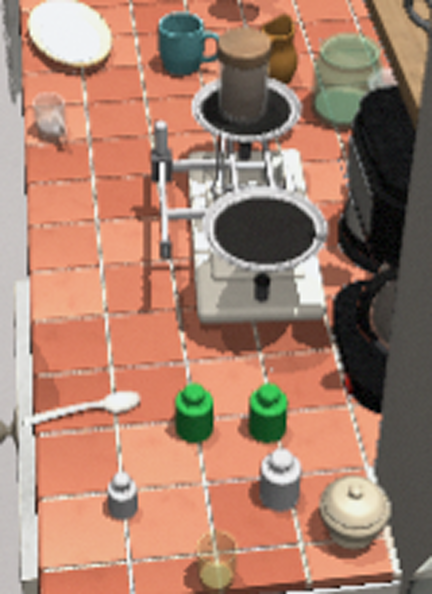

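View pics/c2.png

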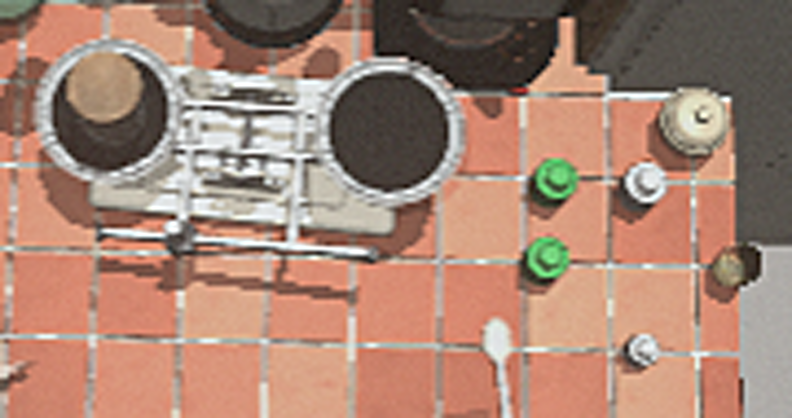

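Run:
```python
from h import *
d={c:np.load(f'pics/{c}0.npy') for c in('side','top')}
def T(n,u,v,z,s):
    o,f,c=((265,155),4.4,'top') if s=='t' else ((255,135),2.7,'side')
    U=(u+.5)/f+o[0]-.5;V=(v+.5)/f+o[1]-.5
    dp=d[c][int(round(V)),int(round(U))]
    print(n,s,px2w(c,U,V,z=z).round(4),'depth',px2w(c,U,V,depth=dp).round(4))
T('large',650,178,.064,'t');T('large',283,459,.064,'s')
T('small',644,344,.052,'t');T('small',121,480,.052,'s')
T('Rplat',391,130,.134,'t');T('Rplat',264,230,.134,'s')
T('Lplat',109,113,.108,'t');
T('knobtop',180,224,.149,'t');T('knobtop',161,125,.149,'s')
T('barL',100,232,.10,'t');T('barR',375,254,.10,'t');T('barR',166,252,.1,'s')
T('green1',556,176,.064,'t');T('green2',550,253,.064,'t');T('sugar',703,115,.07,'t');T('shot',728,268,.05,'t')
# dense clusters from side depth
def cloud(c,u0,u1,v0,v1):
    K,D,Tm=cal(c);vv,uu=np.mgrid[v0:v1,u0:u1];p=cv2.undistortPoints(np.stack([uu,vv],-1).reshape(-1,1,2).astype(float),K,D)[:,0]
    z=d[c][v0:v1,u0:u1].reshape(-1);P=np.c_[p,np.ones(len(p))]*z[:,None];return (P@Tm[:3,:3].T+Tm[:3,3])[z>0]
for n,b,zl in(('large',(343,373,298,326),.012),('small',(290,312,306,328),.012)):
    P=cloud('side',*b);P=P[P[:,2]>zl];print(n,'side',len(P),P.min(0).round(3),P.max(0).round(3))
for n,b,zl in(('large',(400,425,185,205),.012),('small',(402,422,226,244),.012)):
    P=cloud('top',*b);P=P[P[:,2]>zl];print(n,'top',len(P),P.min(0).round(3),P.max(0).round(3))
P=cloud('top',335,372,166,206);P=P[P[:,2]>.10];print('Rplat',P.min(0).round(3),P.max(0).round(3),np.median(P,0).round(3),((P.min(0)+P.max(0))/2).round(3))
P=cloud('side',328,378,200,237);P=P[P[:,2]>.10];print('Rplat side',np.percentile(P,[1,50,99],0).round(3).tolist())
```

```text
large t [ 0.5726 -0.3557  0.064 ] depth [ 0.5719 -0.355   0.0669]
large s [ 0.5743 -0.3609  0.064 ] depth [ 0.5739 -0.3624  0.0659]
small t [ 0.4152 -0.3495  0.052 ] depth [ 0.4153 -0.3497  0.0513]
small s [ 0.4135 -0.3582  0.052 ] depth [ 0.4135 -0.3574  0.051 ]
Rplat t [ 0.5954 -0.1027  0.134 ] depth [ 0.596  -0.1028  0.1319]
Rplat s [ 0.5955 -0.101   0.134 ] depth [ 0.595  -0.1035  0.1363]
Lplat t [0.6116 0.1578 0.108 ] depth [0.5852 0.149  0.21  ]
knobtop t [0.5002 0.0865 0.149 ] depth [0.5014 0.0868 0.1428]
knobtop s [0.4999 0.0843 0.149 ] depth [0.5004 0.091  0.1439]
barL t [0.5001 0.1622 0.1   ] depth [0.5011 0.1627 0.0945]
barR t [ 0.4861 -0.0919  0.1   ] depth [ 0.5019 -0.099   0.0099]
barR s [ 0.4872 -0.0869  0.1   ] depth [ 0.4869 -0.0903  0.1031]
green1 t [ 0.5722 -0.2662  0.064 ] depth [ 0.5723 -0.2663  0.0634]
green2 t [ 0.4977 -0.2597  0.064 ] depth [ 0.4975 -0.2595  0.0648]
sugar t [ 0.6343 -0.4065  0.07  ] depth [ 0.6334 -0.4056  0.073 ]
shot t [ 0.49   -0.4316  0.05  ] depth [ 0.4957 -0.4412  0.0172]
large side 260 [ 0.552 -0.381  0.012] [ 0.592 -0.342  0.066]
small side 143 [ 0.4   -0.373  0.012] [ 0.428 -0.344  0.054]
large top 136 [ 0.543 -0.412  0.012] [ 0.623 -0.318  0.071]
small top 48 [ 0.399 -0.366  0.014] [ 0.425 -0.337  0.061]
Rplat [ 0.525 -0.165  0.1  ] [ 0.665 -0.032  0.148] [ 0.596 -0.1    0.134] [ 0.595 -0.098  0.124]
Rplat side [[0.531, -0.164, 0.102], [0.595, -0.097, 0.135], [0.661, 0.013, 0.142]]
```

Both views agree:
- **Weights:** the large steel weight is at (0.5725,-0.360), 40 mm wide. The small one is at (0.414,-0.357).
- **Balance:** the right platter is at (0.5955,-0.102,0.134), which is the expected height at the stop. The poise is at about -0.045.
- **Choice:** 500 g with ±231 g of poise covers 269–731 g, the whole possible jar range. 200 g only reaches 431 g, so I'm using the large one.

Run:
```python
from h import *
R=[np.pi,0,-0.5]
X,Y=.5725,-.360
gripper_to(.064,40)
movep([X,Y,.20],R)
move_l([X,Y,.09],.2)
print('down',move_l([X,Y,.007],.08,max_force=8))
gripper_to(.03,40)
s=observe();print(s['time_s'],s['eef_pos'],s['opening'],s['grasp_force'],s['ft_force'])
move_l([X,Y,.06],.1); hold(.2)
s=observe();print(s['opening'],s['grasp_force'],s['ft_force'])
snap('side','lift');
```

```text
down False
4.1417 [ 0.57352962 -0.3600271   0.00827788] 0.04027711242785628 41.34657158050686 [0.02356044 2.64292798 6.30222942]
0.039818248790611306 40.987967101391405 [ 0.39264371 -0.29588452 -4.47340357]
```

Run:
```python
from h import *
X,Y=.596,-.102
move_l([.5725,-.360,.215],.25)
move_l([X,Y,.215],.25)
move_l([X,Y,.158],.12); hold(.3)
print(observe()['ft_force'])
print('contact',move_l([X,Y,.132],.015,max_force=2.0))
s=observe();print(s['time_s'],s['eef_pos'],s['opening'],s['ft_force'])
```

```text
[-0.60808503 -0.15363997 -4.71504431]
contact True
9.0167 [ 0.59582982 -0.10204833  0.14119101] 0.040079160129319495 [ 2.79820939 -0.84927856  0.79286235]
```

Run:
```python
from h import *
gripper_to(.064); hold(.3)
s=observe();print(s['time_s'],s['eef_pos'],s['ft_force'])
move_l([.596,-.102,.24],.12)
move_l([.44,-.14,.26],.25); hold(1.5)
im,_=snap('side','placed'); im2,_=snap('top','placedt')
a=cv2.resize(im[130:270,250:420],None,fx=3.5,fy=3.5,interpolation=cv2.INTER_CUBIC)
cv2.imwrite('pics/p1.png',a[:,:,::-1])
# heights
def cloud(c,d,u0,u1,v0,v1):
    K,D,Tm=cal(c);vv,uu=np.mgrid[v0:v1,u0:u1];p=cv2.undistortPoints(np.stack([uu,vv],-1).reshape(-1,1,2).astype(float),K,D)[:,0]
    z=d[v0:v1,u0:u1].reshape(-1);P=np.c_[p,np.ones(len(p))]*z[:,None];return (P@Tm[:3,:3].T+Tm[:3,3])[z>0]
for n in('side0','lift','placed'):
    d=np.load(f'pics/{n}.npy');P=cloud('side',d,300,400,140,250)
    r=np.hypot(P[:,0]-.596,P[:,1]+.102); A=P[(r>.028)&(r<.06)&(P[:,2]>.09)&(P[:,2]<.15)]
    l=np.hypot(P[:,0]-.6115,P[:,1]-.158); B=P[(l>.04)&(l<.06)&(P[:,2]>.09)&(P[:,2]<.15)]
    print(n,len(A),np.median(A[:,2]),A[:,2].std(),len(B),np.median(B[:,2]),B[:,2].std())
print(observe()['time_s'])
```

```text
9.675 [ 0.59422473 -0.10144768  0.13958427] [ 0.30990033  0.16810092 -0.02185153]
side0 666 0.1350089494147913 0.0021325019207507167 249 0.10927947594366816 0.004117895405732684
lift 0 nan nan 0 nan nan
placed 554 0.1350321237735151 0.002164050477219429 251 0.10913524480433257 0.0030834867023997823
13.0583
  return _methods._mean(a, axis=axis, dtype=dtype,
  ret = ret.dtype.type(ret / rcount)
  ret = _var(a, axis=axis, dtype=dtype, out=out, ddof=ddof,
  arrmean = um.true_divide(arrmean, div, out=arrmean,
  ret = ret.dtype.type(ret / rcount)
```

View pics/p1.png

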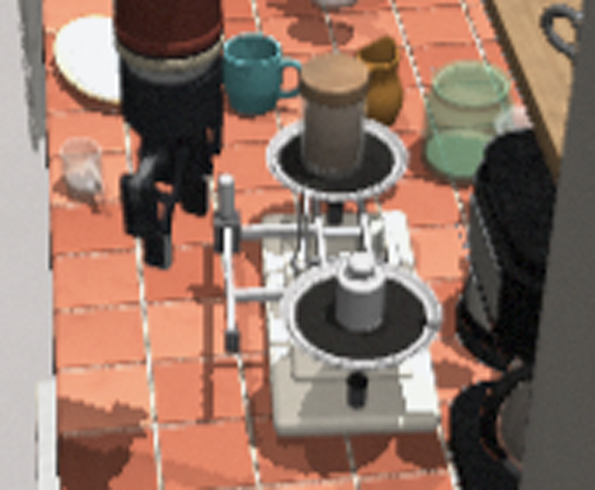

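The weight stands on the right platter and the left side is still down, so the jar is over about 420 g. Next I'll push the poise right with a straddling open gripper, reading the tilt from platter heights. At the stop this gives -0.099, so it reads correctly.

```bash
cat >> h.py <<'E'
E_=np.array([.057,.9984]); Z0=np.array([.4937,.0343]); ZT=.122
def tp(s,z=ZT): return [*(Z0+s*E_),z]
def tilt(n=3):
    K,D,Tm=cal('side');u0,u1,v0,v1=300,400,140,250
    vv,uu=np.mgrid[v0:v1,u0:u1];p=cv2.undistortPoints(np.stack([uu,vv],-1).reshape(-1,1,2).astype(float),K,D)[:,0]
    o=[]
    for _ in range(n):
        _,d=get_image('side');z=d[v0:v1,u0:u1].reshape(-1);P=((np.c_[p,np.ones(len(p))]*z[:,None])@Tm[:3,:3].T+Tm[:3,3])[z>0]
        r=np.hypot(P[:,0]-.596,P[:,1]+.102);l=np.hypot(P[:,0]-.6115,P[:,1]-.158);h=(P[:,2]>.09)&(P[:,2]<.15)
        A=P[(r>.028)&(r<.06)&h,2];B=P[(l>.04)&(l<.06)&h,2]
        o.append(((np.median(B)-np.median(A))/.26,len(A),len(B)))
    return np.mean(o,0).round(4)
def push(s_end,s_rest,wait=2.0,feed=.05):
    "push with the tcp to s_end, withdraw to s_rest, settle, read the tilt"
    st=move_l(tp(s_end),feed,max_force=10); hold(.15); q=observe()
    s=(np.array(q['eef_pos'][:2])-Z0)@E_
    move_l(tp(s_rest),.1); hold(wait); t=tilt()
    print('hit' if st else 'ok','s_end',s.round(4),'F',np.round(q['ft_force'],1),'tilt',t,'t',round(observe()['time_s'],2))
    return t[0],s
E
python3 - <<'E'
from h import *
R=[np.pi,0,-.057]
gripper_to(.044,20)
movep(tp(.0495,.22),R)
print(move_l(tp(.0495,.16),.15),move_l(tp(.0495),.05,max_force=4))
s=observe();print(s['eef_pos'],s['opening'],s['ft_force'],s['time_s'])
push(-.027,-.013)
E
```

```text
False False
[0.49677062 0.08374985 0.12223907] 0.043975952879917984 [ 0.10900456  0.0753038  -0.05763069] 15.7833
ok s_end -0.027 F [ 1.1  0.2 -0.6] tilt [9.880000e-02 5.666667e+02 2.756667e+02] t 20.06
```

Run:
```python
from h import *
push(.030,.014)
```

```text
ok s_end 0.0299 F [ 0.2  0.6 -0.3] tilt [6.310000e-02 5.686667e+02 2.746667e+02] t 23.68
```

Run:
```python
from h import *
push(.0362,.022,wait=2.6)
print(tilt(4))
```

```text
ok s_end 0.0362 F [0.6 0.1 0.9] tilt [-1.470000e-02  5.663333e+02  2.640000e+02] t 27.46
[-1.4800e-02  5.6125e+02  2.6875e+02]
```

Run:
```python
from h import *
t,s=push(-.001,.014,wait=2.6)
if abs(t+.0148)<.003: push(-.0025,.012,wait=2.6)
```

```text
ok s_end -0.001 F [ 0.1  0.8 -0.1] tilt [8.080000e-02 5.646667e+02 2.713333e+02] t 31.47
```

The damped beam lags during pushes, so the offset depends on direction. The two pushes to the left put zero at s=0.0350, so I'll repeat the same kind of push from the same rest point.

Run:
```python
from h import *
push(.0350,.020,wait=2.8)
```

```text
ok s_end 0.035 F [-0.2  0.3  0.5] tilt [-8.600000e-03  5.636667e+02  2.653333e+02] t 35.43
```

Run:
```python
from h import *
push(-.001,.014,wait=2.2)
push(.0341,.019,wait=2.9)
print(tilt(6))
```

```text
ok s_end -0.001 F [ 0.4  0.7 -0. ] tilt [8.080000e-02 5.696667e+02 2.720000e+02] t 38.8
ok s_end 0.0342 F [-0.1  0.7  0.8] tilt [-3.20e-03  5.66e+02  2.63e+02] t 42.85
[-2.900000e-03  5.670000e+02  2.621667e+02]
```

Run:
```python
from h import *
move_l(tp(.018,.24),.1); move_l([.40,.05,.28],.2); hold(2)
print(tilt(6),observe()['time_s'],observe()['ft_force'])
im,_=snap('side','fin'); cv2.imwrite('pics/fin1.png',cv2.resize(im[130:350,250:420],None,fx=2.7,fy=2.7,interpolation=cv2.INTER_CUBIC)[:,:,::-1])
```

```text
[-2.800000e-03  5.655000e+02  2.641667e+02] 47.45 [-0.41535385 -0.80505396 -0.05104546]
```

View pics/fin1.png

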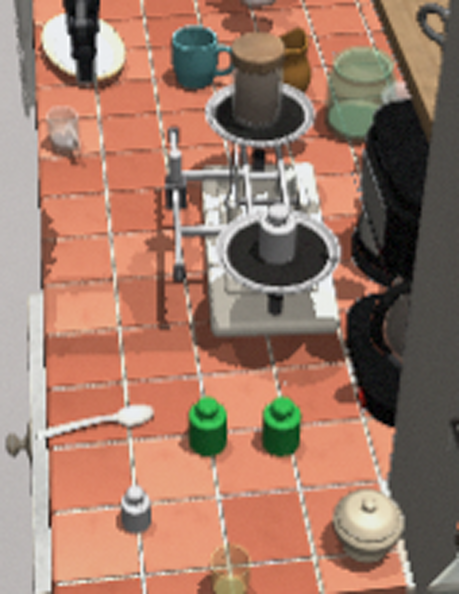

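The picture shows the beam level at about -0.003 rad and steady. The steel weight (277,235) is on the right platter and the jar (257,85) is still in place. Nothing is touching the balance, and nothing else has moved.

```bash
python3 -c "
from plant import *
print(job_done())"
```

```text
the job is handed in; nothing more can be done
None
```

The job is handed in at about 47 s: the 500 g weight is on the right platter and the beam floats free at about -0.003 rad, which puts the jar at roughly 460 g.

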